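Park the pressing roller on its sloping rack

ROBOT

A 7-joint arm with a two-finger parallel gripper is mounted at the origin on the work surface. World frame = base frame: x ahead of the robot, y to its left, z up, the work surface at z = 0. Lengths are in m, angles in rad, forces in N, time in s.
With the tool pointing down it reaches from about 0.425 to 0.875 m from the base axis. Payload 4.7 kg.
Tool frame: the origin (TCP) lies midway between the tips of the shut fingers; the grasp point (between the pads) lies ctrl.grasp_offset behind it (ctrl.grasp_offset is the distance from the TCP to the grasp point, in m); z points along the fingers, y is the line along which they close (so a half turn about z gives the same grasp; the last joint's range is limited). The gripper opens to 87 mm and grips with 3 to 60 N. Pads are 19 mm wide; open, the fingers measure 117 mm over their backs; the gripper's body (75 mm by 190 mm) begins 51 mm behind the grasp point.
Start: joints at [-1.232, 0.321, -0.07, 1.45, 0.023, 1.371, -0.057], TCP at [0.207, 0.616, 0.223] pointing down, gripper open.
Joint ranges: [-2.86, 2.86], [-0.3, 2.09], [-1.38, 1.24], [0.06, 2.45], [-1.56, 4.7], [0.09, 2.05], [-2.69, 2.69]. Speed limits (rad/s): [2.57, 2.57, 3.14, 3.14, 3.14, 3.14, 3.14].

INTERFACE

Orientations are given as a rotation vector (axis times angle).
In Python, from bench import ctrl gives the robot as it stands. The module is installed in compiled form; this text tells all that it offers.
- The arm moves only by the tool jog_arm, never from a script. Its argument "moves" is one flat list of numbers, 7 for each row, row after row: the shift along the tool's x, y, z in units of 30 cm (1.0 is 30 cm), then the turn, a rotation vector about the tool's x, y, z in units of 60 degrees (1.0 is 60 degrees), then the gripper's target within -1 to 1 (fully open at 1, half-way at 0, shut at -1). In form: [x, y, z, wx, wy, wz, fingers, x, y, z, wx, wy, wz, fingers, ...]. A call has exactly 8 rows; each row is the pose to reach, as a shift and turn from the pose commanded when the call began, along the tool's axes at that moment; what a row does not reach only later rows make up. A row lasts 1/8 s, in which the tool goes at most 62.5 mm and 10.7 degrees, less where a joint would pass 70% of its speed; a pose out of reach is approached as far as the arm can. A call with a number of a shift or a turn outside -1 to 1 is refused whole. A call with a gripper value outside its range is refused whole. The fingers move at their own pace and stop on an object; "newtons" is the grip in N (left out, the last holds). Time passes only in rows, so rows that repeat a pose let the fingers close, or fill a call up. It gives the time, the measured TCP pose, the force, the opening and the grip force at its end, in the units of the state.
- ctrl.get_state(): the state, without advancing time (a new reading comes with each control period).
- ctrl.get_image(name): name is "scene" or "top" or "wrist"; returns a dict with "pixels" (400x640x3 uint8, red, green, blue), "fx", "fy", "cx", "cy" (pixels), "xyz" and "rotation" of the camera in the world; the wrist camera has in their place "tool_from_camera" (4x4, takes a point from camera to tool coordinates, whose origin is the TCP and whose axes are the flange's). Camera axes: x right, y up, looking along -z (the intrinsics and any distortion apply to the point x, -y, -z); pixel columns grow to the right and rows downward; lengths in m; the calibration is good to about 2 mm. A picture is of the moment at which its call begins: read the wrist's pose just before it. There is no depth.
- ctrl.close_job(): hands the job in; it is judged then, once.
The state is a dict: "time": time; "joint_positions": joint angles; "qd": joint speeds; "joint_torque": joint torques, N m; "position": TCP position; "tool_rot": TCP orientation; "ft_force": force on the tool from outside, world axes, zero at the start; "torque": the same for the moment, N m; "grip_width": opening from 0.0 (shut) to 1.0 (fully open); "grip_force": force on a finger pad.
Only numpy, scipy, OpenCV 4.12 (cv2) and the standard library are available. Lean on these libraries where they do the work, as an engineer would, in place of code of your own. Each camera call takes 0.05 s, during which the arm holds its last target. There are 200 camera calls.

TASK

Two wooden mosaic-pressing rollers lie side by side in the lanes of the sloping wooden rack. Push the thicker one up its lane with the fingertips, slowly and with the hand kept behind it so that it never rolls back or runs away, until it is fully home: dropped into the parking hollow in front of the end stop. Do not lift it, leave the thinner roller and everything else where they are, and then take the hand away.

Things in the scene. Friction and masses are not known exactly. Their poses are not given: they have to be found in the camera images.
- thick_roller: The roller to park: a dark varnished solid wooden cylinder 56 mm in diameter and 100 mm long, about 0.25 kg, smooth and slippery (friction about 0.35), rolling freely. Its origin is the centre of the cylinder, its y axis the cylinder's axis, which lies across the lane. It starts in one of the two lanes (either one), resting in the start gap of the deck.
- thin_roller: The other roller, to be left alone: same wood, 38 mm in diameter, 100 mm long, 0.12 kg, resting in the start gap of the other lane. Its origin lies within 2 mm of its centre, y along its axis.
- deck: Sloping slatted deck of the fixed rack, 300 x 246 mm. Origin: middle of its upper surface, 52 mm above the table. x uphill along the slope (8 degrees), y across, z square off the deck; figures below are in this frame. Two lanes 108 mm wide, centred at y = +60 and -60 mm, between rails 10 mm wide and 12 mm high at y = 0 and +-118 mm. A lip 10 mm high at x = -146 mm closes the foot.
- start_gap (a point): Point on the deck surface at x = -60, y = 0 mm: middle of an open gap 16 mm wide that crosses both lanes. Each roller starts lying in it (the thick one sunk 1.2 mm). Uphill of it a roller that is let go rolls back by itself, and can jump the gap.
- stop (a point): Point at deck x = +129, y = 0, z = 20 mm, on the downhill face of the end stop: a wooden bar across both lanes, 45 mm high above the deck.
- hollow_left (a point): Where the thick roller's centre lies when parked in the lane at deck y = +60 mm: deck x = 100, z = 25 mm. The hollow is an open gap in the deck, 24 mm wide at x = 100 mm, crossing both lanes; the roller drops 2.7 mm into it, within about 1 mm of the stop, and stays there when released.
- hollow_right (a point): The same for the lane at deck y = -60 mm.
- tile_a: Loose tile piece, 32 x 26 x 18 mm, on the table behind the end stop. Origin under its centre.
- tile_b: Loose tile piece, 36 x 24 x 16 mm, on the table to the right of the rack. Origin under its centre.
- wood_bar: Loose pale wooden bar, 120 x 40 x 32 mm, on the table beside the rack. Origin under its centre.
- hammer: Hammer, 220 mm long, lying on the table to the robot's right.
- jar: Jar with lid, 64 mm across, 85 mm high, to the robot's left.
- bottle: Water bottle, 64 mm across, 200 mm high, to the robot's left.
- phone: Phone, 150 x 74 x 9 mm, lying flat to the robot's right.
Mind the look-alikes: they are no part of the job. Leave any purple look-alike of the thick_roller alone.

How it is judged:
By the outcome, as a careful person would: the job done as asked, in the order asked, and still so for the second after the job is handed in, with the robot touching nothing.
It also fails if it takes over 40 s, if anything falls off the work surface, if the arm or the gripper's body presses on something with over 40 N, if the wrist force passes 120 N, or if a joint passes its speed limit or range.

## Working session

There is one attempt and no reset: what is moved stays moved. The work goes in short steps, Python scripts to look and compute and a tool call to move; the robot and the scene stay as the last step left them, time stands still between calls to the robot, and variables do not carry over. Pictures are saved under pics/ and viewed, at most 10 in all, crops included, and the job is handed in when it is done.

Besides the shell and the picture viewer there is one more tool, called after "Call:" as a command line: name --argument value ..., lists and objects as JSON in quotes. jog_arm: Moves the arm, as the interface text tells. Its arguments: {"type":"object","properties":{"moves":{"type":"array"},"newtons":{"type":"number"}},"required":["moves"]}

```bash
mkdir -p pics
python3 - <<'E'
from bench import ctrl
import cv2
s=ctrl.get_state();print(s, ctrl.grasp_offset)
for n in("scene","top"):
    d=ctrl.get_image(n);cv2.imwrite(f"pics/{n}0.png",d["pixels"][:,:,::-1])
    print(n,{k:v for k,v in d.items() if k!="pixels"})
E
```

```text
{'time': 0.0, 'joint_positions': array([-1.2319253 ,  0.32183002, -0.07004834,  1.45170063,  0.02258139,
        1.37080738, -0.05689989]), 'qd': array([-1.07998335e-03, -2.38826016e-04,  7.96147983e-05, -1.17671841e-03,
       -8.22229575e-06, -3.05991568e-04,  8.33925123e-04]), 'joint_torque': array([ 7.02802868e-05, -4.91281700e+01, -4.03968561e-01, -3.12538290e+01,
       -6.39379187e-02,  4.36984515e-02,  1.68602569e-04]), 'position': array([0.20729078, 0.61545821, 0.22144382]), 'tool_rot': array([-5.07884463e-01, -3.10003889e+00,  3.05712268e-03]), 'ft_force': array([ 0.67262031,  0.03201039, -0.53605542]), 'torque': array([-0.02602   ,  0.00469476, -0.00147067]), 'grip_force': 0.0, 'grip_width': 0.9980198303107163} 0.0187
scene {'fx': 442.4912237341235, 'fy': 442.4912237341235, 'cx': 307.4530278572734, 'cy': 201.29994821210877, 'xyz': array([0.93400857, 0.68797322, 1.44281418]), 'rotation': array([0.19133938, 0.70593269, 2.52776726])}
top {'fx': 410.7136302305321, 'fy': 410.7136302305321, 'cx': 312.730282017836, 'cy': 199.61921146581776, 'xyz': array([ 0.2946422 , -0.0138715 ,  1.33816883]), 'rotation': array([ 0.13626175, -0.12634828, -1.57950683])}
```

View pics/top0.png

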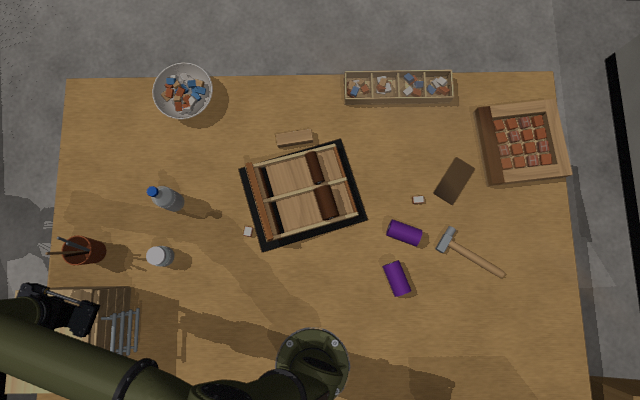

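View pics/scene0.png

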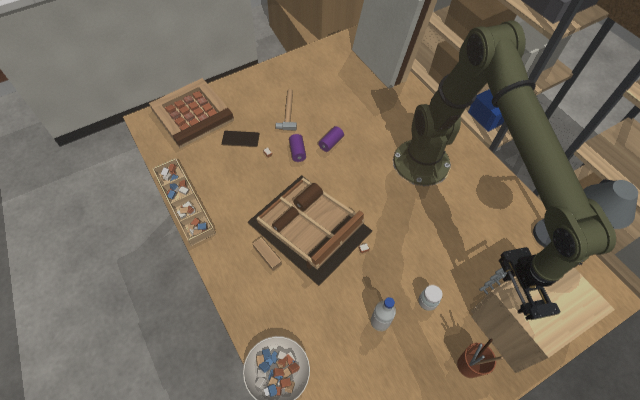

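The top view shows the rack around (303,193), with the end stop on its left at (258,200). The rollers are near (316,170) and (327,203), and the lower one looks thicker. I'll enlarge this area.

Run:
```python
import cv2
a=cv2.imread("pics/top0.png")[130:260,230:380];b=cv2.imread("pics/scene0.png")[165:295,235:385]
cv2.imwrite("pics/crop.png",cv2.vconcat([cv2.resize(cv2.hconcat([a,b]),None,fx=2.6,fy=2.6,interpolation=cv2.INTER_CUBIC)]))
cv2.imwrite("pics/cropa.png",cv2.resize(a,None,fx=4.6,fy=4.6,interpolation=cv2.INTER_CUBIC))
```

```text
(no output)
```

View pics/cropa.png

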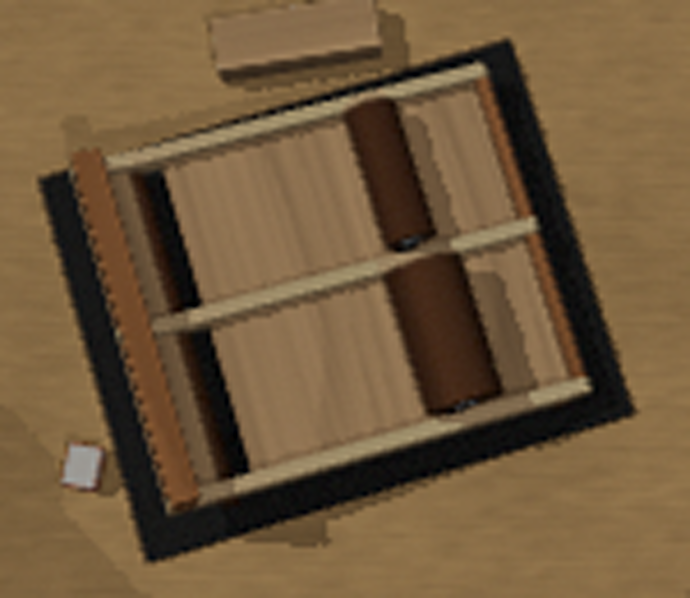

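Uphill points to image left, about world +y. The thick roller is in the lower lane, nearer the robot, which is deck y=+60; the crop shows it centred near (445,330). I'll fit the deck pose from the rails, stop and hollow edges.

```bash
cat > h.py <<'E'
import numpy as np
from scipy.spatial.transform import Rotation as R
def proj(p,c):
    q=(np.asarray(p)-c["xyz"])@R.from_rotvec(c["rotation"]).as_matrix()
    return np.stack([c["cx"]+c["fx"]*q[:,0]/-q[:,2], c["cy"]-c["fy"]*q[:,1]/-q[:,2]],1)
TOP=dict(fx=410.7136,fy=410.7136,cx=312.7303,cy=199.6192,xyz=np.array([.2946422,-.0138715,1.33816883]),rotation=np.array([.13626175,-.12634828,-1.57950683]))
def deck(v): return R.from_euler("ZY",[v[2],-np.radians(8)]), np.array([v[0],v[1],.052])
def world(P,v):
    r,t=deck(v); return r.apply(np.asarray(P,float)/1000)+t
E
python3 - <<'E'
from h import *
from scipy.optimize import least_squares
P=[[129,0,12],[-150,0,12],[-150,118,12],[-150,-118,12],[129,-118,12],[88,113,0],[88,-6,0],[88,-113,0],[129,-123,45],[129,123,45]]
U=np.array([[157,325],[537,225],[590,385],[487,70],[109,163],[247,470],[213,325],[163,170],[105,155],[200,500]])/4.6+[230,130]
f=lambda v:(proj(world(P,v),TOP)-U).ravel()
s=least_squares(f,[.55,0.05,1.7]);v=s.x
print(v,np.degrees(v[2]));print(f(v).reshape(-1,2).round(1))
r,t=deck(v)
for n,p in dict(thick=[-60,60,26.8],thin=[-60,-60,17],park=[100,60,25],up=[100,60,80]).items():
    w=world([p],v); print(n,w.round(4),(proj(w,TOP)-[230,130])*4.6, np.hypot(*w[0,:2]))
E
```

```text
[0.53587384 0.02597821 1.85222989] 106.12495557905875
[[-1.1  1.4]
 [ 0.3  0.5]
 [ 0.   0.4]
 [ 0.2  0.4]
 [-0.8  1.2]
 [ 1.9  1.6]
 [-1.2 -3.1]
 [ 0.5 -1. ]
 [-0.5 -1.6]
 [ 0.8  0.2]]
thick [[ 0.4958 -0.0513  0.0702]] [[445.80734002 337.63182791]] 0.49842400855193836
thin [[ 0.6107 -0.0167  0.0605]] [[392.61257338 177.13394544]] 0.6109008081660987
park [[0.4517 0.1011 0.0907]] [[218.63026287 401.23095229]] 0.4628741943954483
up [[0.4538 0.0937 0.1451]] [[222.32189758 387.17802842]] 0.4634056097772837
```

Every fit residual is within 3.1 px, and the predicted roller position (446,338) matches the image. I'll push with half-open fingers spread across the lane and the tool x axis uphill. First I'll work out the approach moves.

```bash
cat >> h.py <<'E'
V=[.53587384,.02597821,1.85222989]
def goal(P,s,v=V):
    "deck target in mm, tool x uphill, tool z into the deck -> shift/turn in move units"
    r0=R.from_rotvec(s["tool_rot"]); rt=deck(v)[0]*R.from_euler("x",np.pi)
    return (r0.inv().apply(world([P],v)[0]-s["position"])/.3).round(3), ((r0.inv()*rt).as_rotvec()/np.radians(60)).round(3)
def where(s,v=V):
    r,t=deck(v); return (r.inv().apply(s["position"]-t)*1000).round(1), (R.from_euler("x",-np.pi)*r.inv()*R.from_rotvec(s["tool_rot"])).as_rotvec().round(3)
E
python3 - <<'E'
from h import *
from bench import ctrl
s=ctrl.get_state(); r0=R.from_rotvec(s["tool_rot"])
for w in([.30,.52,.33],[.48,.28,.33]): print((r0.inv().apply(np.array(w)-s["position"])/.3).round(3))
print(goal([-114,60,120],s),world([[-114,60,120]],V))
E
```

```text
[-0.394 -0.204 -0.361]
[-1.218 -0.771 -0.36 ]
(array([-1.747, -1.982,  0.226]), array([-0.066,  0.124,  0.92 ])) [[ 0.51422615 -0.11517876  0.15496643]]
```

Call:
jog_arm --moves '[0,0,-0.18,0,0,0,-0.1,-0.1,-0.05,-0.34,0,0,0.1,-0.1,-0.25,-0.15,-0.36,0,0,0.2,-0.1,-0.4,-0.25,-0.36,0,0,0.3,-0.1,-0.55,-0.36,-0.36,0,0,0.4,-0.1,-0.7,-0.46,-0.36,0,0,0.5,-0.1,-0.85,-0.58,-0.36,0,0,0.6,-0.1,-1,-0.68,-0.36,0,0,0.7,-0.1]'

```text
time: 1.1
position: [0.4274, 0.3249, 0.3304]
tool_rot: [-1.59, -2.709, 0.0]
ft_force: [1.1, 0.0, 0.9]
grip_width: 0.448
grip_force: 0.0
```

Run:
```python
from h import *
from bench import ctrl
s=ctrl.get_state();print(s["time"],s["position"],s["joint_positions"].round(2),s["grip_width"],s["ft_force"],goal([-114,60,120],s))
```

```text
1.1 [0.42740166 0.32493642 0.33037526] [-0.91  0.04  0.22  1.56 -0.01  1.54 -0.18] 0.4479584522948866 [1.05267844 0.02850767 0.88053667] (array([-1.422, -0.462,  0.585]), array([-0.015,  0.133,  0.217]))
```

Call:
jog_arm --moves '[-0.12,-0.04,0,0,0.02,0.03,-0.1,-0.25,-0.08,0,0,0.04,0.06,-0.1,-0.38,-0.12,0.03,0,0.06,0.09,-0.1,-0.51,-0.16,0.06,0,0.08,0.12,-0.1,-0.64,-0.2,0.09,-0.01,0.1,0.15,-0.1,-0.77,-0.24,0.12,-0.01,0.12,0.18,-0.1,-0.9,-0.29,0.15,-0.015,0.13,0.21,-0.1,-1,-0.325,0.2,-0.015,0.133,0.217,-0.1]'

```text
time: 2.1
position: [0.4891, 0.0154, 0.2704]
tool_rot: [-1.817, -2.421, -0.128]
ft_force: [0.9, 0.2, -0.5]
grip_width: 0.443
grip_force: 0.0
```

Run:
```python
from h import *
from bench import ctrl
s=ctrl.get_state();print(s["time"],s["position"],s["joint_positions"].round(2),where(s),goal([-114,60,120],s))
```

```text
2.1 [0.48906527 0.01538325 0.27041227] [-0.57 -0.03  0.58  1.76 -0.12  1.45  0.31] (array([ 33.2,  47.9, 215.9]), array([-0.   ,  0.   , -0.002])) (array([-0.491, -0.041,  0.319]), array([ 0.   , -0.   ,  0.001]))
```

Call:
jog_arm --moves '[-0.1,-0.01,0.04,0,0,0,-0.1,-0.2,-0.02,0.1,0,0,0,-0.1,-0.3,-0.03,0.18,0,0,0,-0.1,-0.4,-0.035,0.24,0,0,0,-0.1,-0.491,-0.041,0.29,0,0,0,-0.1,-0.491,-0.041,0.319,0,0,0,-0.1,-0.491,-0.041,0.319,0,0,0,-0.1,-0.491,-0.041,0.319,0,0,0,-0.1]'

```text
time: 3.1
position: [0.5148, -0.1116, 0.1559]
tool_rot: [-1.812, -2.425, -0.129]
ft_force: [0.4, -0.8, -0.3]
grip_width: 0.449
grip_force: 0.0
```

Run:
```python
from h import *
from bench import ctrl
import cv2
s=ctrl.get_state();print(s["time"],s["joint_positions"].round(2),where(s),goal([-114,60,12],s))
d=ctrl.get_image("wrist");cv2.imwrite("pics/w1.png",d["pixels"][:,:,::-1])
print({k:v for k,v in d.items() if k!="pixels"})
T=d["tool_from_camera"];r=R.from_rotvec(s["tool_rot"])
P=[[-60,60,28],[-60,110,54.8],[-60,10,54.8],[-146,60,10],[-146,0,12],[-114,60,0],[88,60,0],[-88,60,27]]
q=r.inv().apply(world(P,V)-s["position"]);q=(q-T[:3,3])@T[:3,:3]
print(np.c_[d["cx"]+d["fx"]*q[:,0]/-q[:,2],d["cy"]-d["fy"]*q[:,1]/-q[:,2]].round())
```

```text
3.1 [-0.39  0.19  0.72  1.81 -0.25  1.28  0.69] (array([-110.6,   58.4,  120.5]), array([-0.   ,  0.001, -0.006])) (array([-0.011, -0.005,  0.362]), array([ 0.   , -0.001,  0.006]))
{'fx': 338.6528070821046, 'fy': 338.6528070821046, 'cx': 318.39863700913025, 'cy': 195.6843531649699, 'tool_from_camera': array([[ 1.26898596e-03,  9.68590923e-01,  2.48656415e-01,
         6.75135013e-02],
       [ 9.99999188e-01, -1.25847314e-03, -2.01238595e-04,
         3.77400048e-04],
       [ 1.18009542e-04,  2.48656468e-01, -9.68591734e-01,
        -1.61839117e-01],
       [ 0.00000000e+00,  0.00000000e+00,  0.00000000e+00,
         1.00000000e+00]])}
[[316. 132.]
 [240. 135.]
 [391. 136.]
 [316. 233.]
 [386. 234.]
 [316. 194.]
 [318. -81.]
 [316. 170.]]
```

View pics/w1.png

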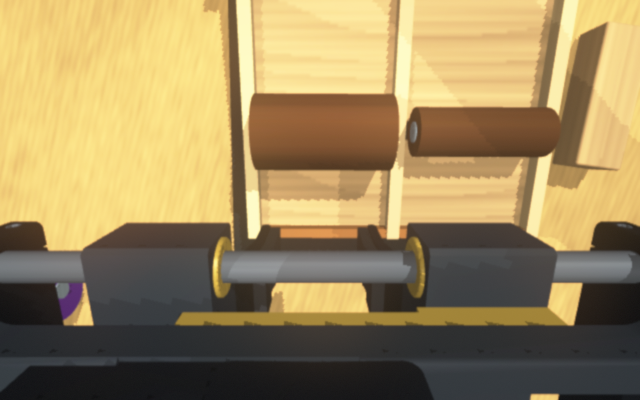

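The wrist view shows the thick roller at columns 250–398, rows 94–168, with its rear edge where predicted. It sits about 7 px right of the prediction, so I'll shift the tool about 6 mm in +y. The space behind it is clear, so I'll descend.

Call:
jog_arm --moves '[0,0.02,0.06,0,0,0,-0.1,0,0.02,0.12,0,0,0,-0.1,0,0.02,0.18,0,0,0,-0.1,0,0.02,0.24,0,0,0,-0.1,0,0.02,0.29,0,0,0,-0.1,0,0.02,0.32,0,0,0,-0.1,0,0.02,0.335,0,0,0,-0.1,0,0.02,0.345,0,0,0,-0.1]'

```text
time: 4.15
position: [0.5164, -0.0975, 0.0529]
tool_rot: [-1.815, -2.423, -0.127]
ft_force: [0.5, -0.1, 0.4]
grip_width: 0.451
grip_force: 0.0
```

Run:
```python
from h import *
from bench import ctrl
import cv2
s=ctrl.get_state();print(s["time"],s["joint_positions"].round(2),where(s),s["ft_force"])
d=ctrl.get_image("wrist");cv2.imwrite("pics/w2.png",d["pixels"][:,:,::-1])
s=ctrl.get_state();print(where(s))
```

```text
4.15 [-0.37  0.31  0.68  1.91 -0.35  1.09  0.76] (array([-112. ,   53. ,   16.6]), array([ 0.   , -0.   , -0.004])) [ 0.48672136 -0.13725769  0.40671477]
(array([-111.9,   53.1,   16.4]), array([ 0.   ,  0.   , -0.004]))
```

View pics/w2.png

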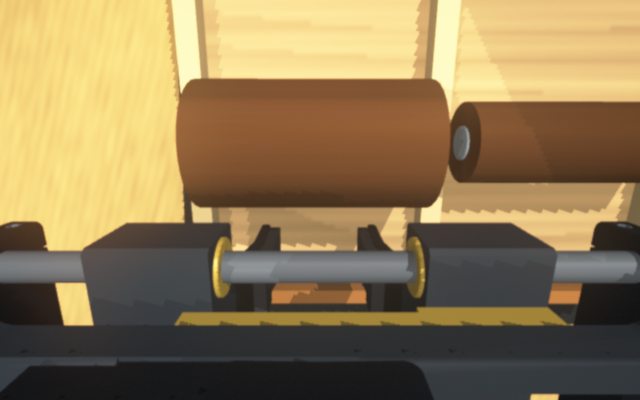

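The hand is behind the roller, which is centred at column 314 against the tool's 318. I'll start the slow push.

Call:
jog_arm --moves '[0.015,0,0,0,0,0,-0.1,0.03,0,0,0,0,0,-0.1,0.04,0,0,0,0,0,-0.1,0.05,0,0,0,0,0,-0.1,0.06,0,0,0,0,0,-0.1,0.07,0,0,0,0,0,-0.1,0.08,0,0,0,0,0,-0.1,0.09,0,0,0,0,0,-0.1]'

```text
time: 5.2
position: [0.5083, -0.071, 0.0564]
tool_rot: [-1.813, -2.423, -0.127]
ft_force: [0.5, -1.2, 0.3]
grip_width: 0.45
grip_force: 0.6
```

Run:
```python
from h import *
from bench import ctrl
import cv2
s=ctrl.get_state();print(s["time"],s["joint_positions"].round(2),where(s),s["ft_force"])
d=ctrl.get_image("wrist");cv2.imwrite("pics/w3.png",d["pixels"][:,:,::-1])
s=ctrl.get_state();print(where(s))
```

```text
5.2 [-0.42  0.27  0.67  1.94 -0.33  1.08  0.7 ] (array([-84.1,  53.4,  16.3]), array([ 0.001,  0.001, -0.004])) [ 0.49845002 -1.22137091  0.25244109]
(array([-83.5,  53.4,  16.2]), array([ 0.001,  0.002, -0.005]))
```

View pics/w3.png

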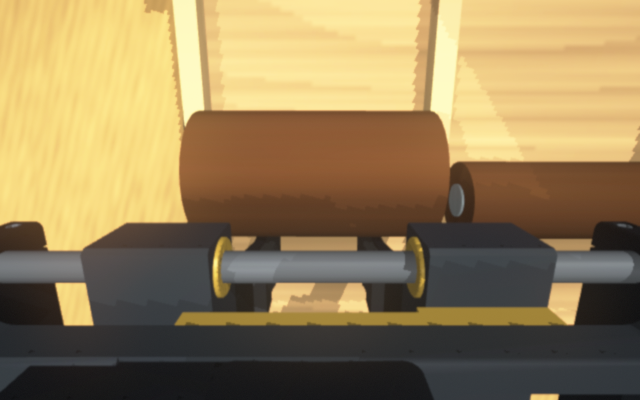

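Contact is made: the roller is square against both fingers (rear edge at row 235) and has moved uphill past the thin one. I'll keep pushing.

Call:
jog_arm --moves '[0.013,0,0,0,0,0,-0.1,0.026,0,0,0,0,0,-0.1,0.039,0,0,0,0,0,-0.1,0.052,0,0,0,0,0,-0.1,0.065,0,0,0,0,0,-0.1,0.078,0,0,0,0,0,-0.1,0.091,0,0,0,0,0,-0.1,0.104,0,0,0,0,0,-0.1]'

```text
time: 6.25
position: [0.4998, -0.0418, 0.0609]
tool_rot: [-1.814, -2.423, -0.127]
ft_force: [0.7, -1.5, 1.0]
grip_width: 0.452
grip_force: 0.6
```

Call:
jog_arm --moves '[0.013,0,0,0,0,0,-0.1,0.026,0,0,0,0,0,-0.1,0.039,0,0,0,0,0,-0.1,0.052,0,0,0,0,0,-0.1,0.065,0,0,0,0,0,-0.1,0.078,0,0,0,0,0,-0.1,0.091,0,0,0,0,0,-0.1,0.104,0,0,0,0,0,-0.1]'

```text
time: 7.25
position: [0.4911, -0.0122, 0.0653]
tool_rot: [-1.814, -2.423, -0.127]
ft_force: [0.2, -0.9, 0.1]
grip_width: 0.451
grip_force: 0.6
```

Run:
```python
from h import *
from bench import ctrl
import cv2
s=ctrl.get_state();print(s["time"],s["joint_positions"].round(2),where(s),s["ft_force"])
d=ctrl.get_image("wrist");cv2.imwrite("pics/w4.png",d["pixels"][:,:,::-1])
s=ctrl.get_state();print(where(s))
```

```text
7.25 [-0.52  0.19  0.65  2.   -0.28  1.06  0.55] (array([-22.2,  53.6,  16.5]), array([ 0.001,  0.   , -0.004])) [ 0.17396189 -0.89565493  0.1071214 ]
(array([-21.4,  53.6,  16.4]), array([ 0.001,  0.001, -0.004]))
```

View pics/w4.png

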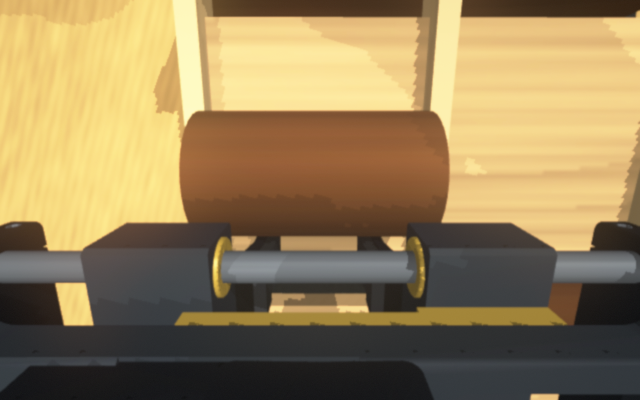

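The roller is square at the fingertips, with the hollow's edge at row 15. I'll go on, slowing near the hollow.

Call:
jog_arm --moves '[0.013,0,0,0,0,0,-0.1,0.026,0,0,0,0,0,-0.1,0.039,0,0,0,0,0,-0.1,0.052,0,0,0,0,0,-0.1,0.065,0,0,0,0,0,-0.1,0.078,0,0,0,0,0,-0.1,0.091,0,0,0,0,0,-0.1,0.104,0,0,0,0,0,-0.1]'

```text
time: 8.3
position: [0.4824, 0.0175, 0.0696]
tool_rot: [-1.814, -2.423, -0.127]
ft_force: [0.1, -1.3, 1.1]
grip_width: 0.451
grip_force: 0.6
```

Call:
jog_arm --moves '[0.013,0,0,0,0,0,-0.1,0.026,0,0,0,0,0,-0.1,0.039,0,0,0,0,0,-0.1,0.051,0,0,0,0,0,-0.1,0.062,0,0,0,0,0,-0.1,0.072,0,0,0,0,0,-0.1,0.081,0,0,0,0,0,-0.1,0.09,0,0,0,0,0,-0.1]'

```text
time: 9.3
position: [0.4749, 0.043, 0.0734]
tool_rot: [-1.814, -2.423, -0.127]
ft_force: [0.4, -1.3, -0.6]
grip_width: 0.448
grip_force: 0.6
```

Call:
jog_arm --moves '[0.006,0,0,0,0,0,-0.1,0.012,0,0,0,0,0,-0.1,0.018,0,0,0,0,0,-0.1,0.024,0,0,0,0,0,-0.1,0.03,0,0,0,0,0,-0.1,0.035,0,0,0,0,0,-0.1,0.04,0,0,0,0,0,-0.1,0.045,0,0,0,0,0,-0.1]'

```text
time: 10.3
position: [0.4712, 0.0558, 0.0753]
tool_rot: [-1.814, -2.423, -0.127]
ft_force: [0.5, -0.3, 0.1]
grip_width: 0.453
grip_force: 0.5
```

Run:
```python
from h import *
from bench import ctrl
import cv2
s=ctrl.get_state();print(s["time"],s["joint_positions"].round(2),where(s),s["ft_force"])
d=ctrl.get_image("wrist");cv2.imwrite("pics/w5.png",d["pixels"][:,:,::-1])
s=ctrl.get_state();print(where(s))
```

```text
10.3 [-0.63  0.11  0.6   2.04 -0.23  1.05  0.37] (array([49.4, 53.8, 16.5]), array([ 0.001,  0.   , -0.004])) [ 0.46394676 -0.34372666  0.05138565]
(array([49.8, 53.9, 16.5]), array([ 0.001,  0.001, -0.004]))
```

View pics/w5.png

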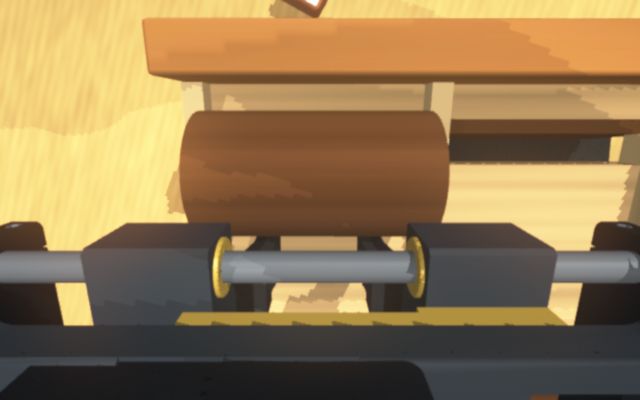

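The roller is at the hollow's edge: its front is at row 112 and the stop face at row 80, with a small gap left. I'll push about 12 mm more, slowly.

Call:
jog_arm --moves '[0.004,0,0,0,0,0,-0.1,0.008,0,0,0,0,0,-0.1,0.012,0,0,0,0,0,-0.1,0.016,0,0,0,0,0,-0.1,0.02,0,0,0,0,0,-0.1,0.024,0,0,0,0,0,-0.1,0.028,0,0,0,0,0,-0.1,0.032,0,0,0,0,0,-0.1]'

```text
time: 11.35
position: [0.4685, 0.0649, 0.0766]
tool_rot: [-1.814, -2.423, -0.127]
ft_force: [0.0, -0.2, 0.3]
grip_width: 0.451
grip_force: 0.0
```

Call:
jog_arm --moves '[0.003,0,0,0,0,0,-0.1,0.005,0,0,0,0,0,-0.1,0.007,0,0,0,0,0,-0.1,0.009,0,0,0,0,0,-0.1,0.009,0,0,0,0,0,-0.1,0.009,0,0,0,0,0,-0.1,0.009,0,0,0,0,0,-0.1,0.009,0,0,0,0,0,-0.1]'

```text
time: 12.35
position: [0.4679, 0.0671, 0.077]
tool_rot: [-1.815, -2.423, -0.127]
ft_force: [0.3, -2.4, 0.0]
grip_width: 0.446
grip_force: 1.1
```

Run:
```python
from h import *
from bench import ctrl
import cv2
s=ctrl.get_state();print(s["time"],s["joint_positions"].round(2),where(s),s["ft_force"])
d=ctrl.get_image("wrist");cv2.imwrite("pics/w6.png",d["pixels"][:,:,::-1])
s=ctrl.get_state();print(where(s))
```

```text
12.35 [-0.65  0.1   0.59  2.05 -0.22  1.05  0.34] (array([61.2, 53.9, 16.6]), array([ 0.001, -0.   , -0.004])) [ 0.27797679 -2.35287736  0.0420534 ]
(array([61.3, 53.9, 16.6]), array([ 0.001, -0.   , -0.004]))
```

View pics/w6.png

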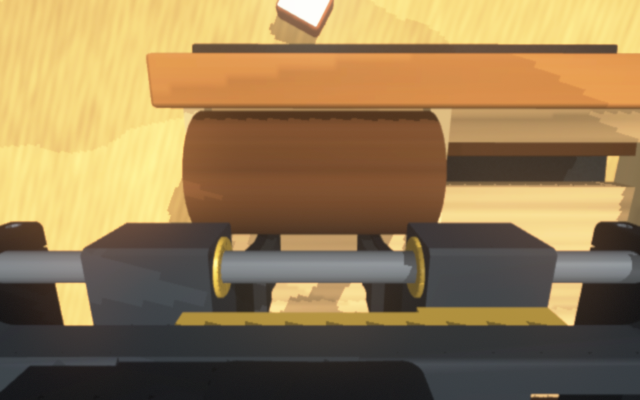

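The roller has dropped: it appears narrower (columns 183–446) and lies against the stop, and pad force fell to zero and then returned as it touched home. I'll back off downhill, then raise the hand.

Call:
jog_arm --moves '[-0.01,0,0,0,0,0,-0.1,-0.03,0,0,0,0,0,-0.1,-0.06,0,0,0,0,0,-0.1,-0.1,0,0,0,0,0,-0.1,-0.14,0,0,0,0,0,-0.1,-0.14,0,-0.05,0,0,0,-0.1,-0.14,0,-0.15,0,0,0,-0.1,-0.14,0,-0.28,0,0,0,-0.1]'

```text
time: 13.4
position: [0.4824, 0.0162, 0.1556]
tool_rot: [-1.814, -2.422, -0.126]
ft_force: [0.7, 0.6, 0.6]
grip_width: 0.45
grip_force: 0.0
```

Call:
jog_arm --moves '[0,0,-0.1,0,0,0,-0.1,0,0,-0.2,0,0,0,-0.1,0,0,-0.25,0,0,0,-0.1,0,0,-0.25,0,0,0,-0.1,0,0,-0.25,0,0,0,-0.1,0,0,-0.25,0,0,0,-0.1,0,0,-0.25,0,0,0,-0.1,0,0,-0.25,0,0,0,-0.1]'

```text
time: 14.4
position: [0.4856, 0.0063, 0.2282]
tool_rot: [-1.814, -2.423, -0.126]
ft_force: [-0.3, 0.7, 0.5]
grip_width: 0.453
grip_force: 0.0
```

Run:
```python
from h import *
from bench import ctrl
import cv2
s=ctrl.get_state();print(s["time"],where(s),s["ft_force"])
im=[cv2.resize(ctrl.get_image(n)["pixels"][:,:,::-1][c],(400,400),interpolation=cv2.INTER_CUBIC) for n,c in(("scene",np.s_[160:300,240:380]),("wrist",np.s_[:,120:520]))]
cv2.imwrite("pics/f.png",cv2.hconcat(im))
```

```text
14.4 (array([ 19.6,  53.8, 175.2]), array([ 0.001,  0.   , -0.004])) [-0.34048157  0.69851613  0.52740563]
```

View pics/f.png

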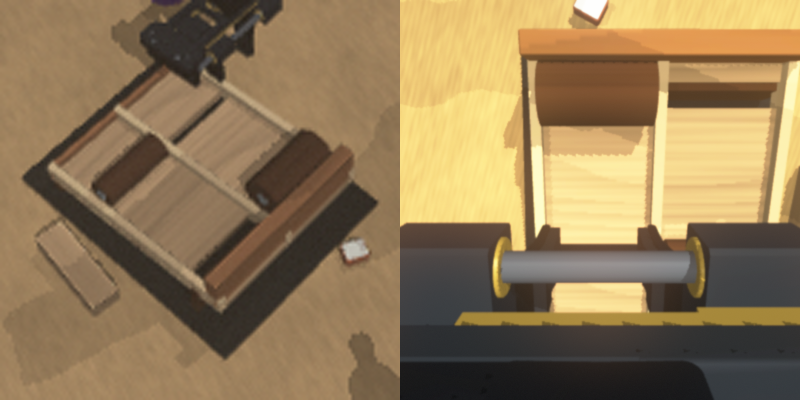

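The thick roller sits parked against the stop (right half, about (597,92)). The thin roller is still in its gap, nothing else has moved, and the hand is clear.

```bash
python3 -c "
from bench import ctrl
print(ctrl.close_job())"
```

```text
the job is handed in; nothing more can be done
None
```

The thick roller is parked in the hollow against the end stop, the thin roller and everything else are where they were, the hand is clear, and the job was handed in at about 14.5 s.

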